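# Open the wide label printer for a new roll

## Robot

A 6-joint arm with a two-finger parallel gripper is mounted at the origin on the work surface. World frame = base frame: x ahead of the robot, y to its left, z up, the work surface at z = 0. Lengths are in mm, angles in rad, forces in N, time in s.
With the tool pointing down it reaches from about 275 to 750 mm from the base axis. Payload 10.2 kg.
Tool frame: the origin (TCP) lies at the very end of the fingers, on their centre line; the grasp point (between the pads) lies 19 mm behind it; z points along the fingers, y is the line along which they close (so a half turn about z gives the same grasp; the last joint's range is limited). The gripper opens to 85 mm and grips with 20 to 120 N. Pads are 22 mm wide; open, the fingers measure 114 mm over their backs; the gripper's body (76 mm by 85 mm) begins 54 mm behind the grasp point. The pads swing forward as they close: fully open they stand 13 mm farther back than shut.
Start: joints at [-1.407, 0.313, 1.498, -0, 1.331, -0.223], TCP at [198.032, -486.225, 231.294] pointing down, gripper open.
Joint ranges: [-2.94, 2.94], [-0.97, 2.17], [0.19, 2.56], [-1.23, 4.37], [0.02, 3.11], [-2.88, 2.88]. Speed limits (rad/s): [2.39, 2.39, 3.01, 3.14, 3.14, 3.14].

## Interface

Orientations are given as a unit quaternion [w, x, y, z].
In Python, from rig import ctrl, optics gives the robot as it stands. The module is installed in compiled form; this text tells all that it offers.
- The arm moves only by the shell command python3 -m handwheel 'ROWS' [FORCE]. ROWS is JSON, a list that holds one entry, the list of rows, each a list of 5 numbers: the gripper command: -1 is fully open, 1 is shut, values between are in proportion, then the shift along the world's x, y, z in units of 50 mm (1.0 is 50 mm), then the turn about the world's z in units of 8 degrees (1.0 is 8 degrees). In form: [[[gripper, tx, ty, tz, twist], ...]]. A call has 1 to 10 rows; each row shifts and turns the commanded pose from where the row before left it; what a row does not reach is not made up. A row lasts 1/10 s, in which the tool goes at most 50 mm and 8.59 degrees, less where a joint would pass 70% of its speed; a pose out of reach is approached as far as the arm can. A call is refused whole if a number of a shift passes 1 or a number of a turn 1, either way. A call with a gripper value outside its range is refused whole. The fingers move at their own pace and stop on an object; FORCE is the grip in N (left out, the last holds). Time passes only in rows, so rows that do not move let the fingers close. It gives the time, the measured TCP pose, the force, the opening and the grip force at its end, in the units of the state.
- ctrl.sense(): the state, without advancing time (a new reading comes with each control period).
- optics.capture(name): name is "side" or "top"; returns a dict with "img" (420x560x3 uint8, blue, green, red), "K" (3x3 intrinsics, pixels), "R" (3x3) and "t" (3): a world point X has camera coordinates R X + t. Camera axes: x right, y down, z forward; pixel columns grow to the right and rows downward; lengths in mm; the calibration is good to about 2 mm. A picture is of the moment at which its call begins. There is no depth.
- ctrl.finish_job(): hands the job in; it is judged then, once.
The state is a dict: "time_s": time; "joints": joint angles; "dq": joint speeds; "tau": joint torques, N m; "eef_pos": TCP position; "ee_rot": TCP orientation; "force": force on the tool from outside, world axes, zero at the start; "wrist_torque": the same for the moment, N m; "grip_width": opening from 0.0 (shut) to 1.0 (fully open); "grip_force": force on a finger pad.
Only numpy, scipy, OpenCV 4.12 (cv2) and the standard library are available. Lean on these libraries where they do the work, as an engineer would, in place of code of your own. Each camera call takes 0.05 s, during which the arm holds its last target. There are 200 camera calls.

## Task

The wider of the two label printers has run out of labels: press down the release tab at its front so that its lid springs up, then push the lid over until it is fully open and rests back on its stop. Leave the narrower printer shut and the things on the bench where they are. It is all pressing and pushing with the fingertips: pick nothing up.

Things in the scene. Friction and masses are not known exactly. Their poses are not given: they have to be found in the camera images.
- wide: Label printer to open, fixed: grey case 215 deep (x), 180 wide (y), black lid, 102 high shut. Origin on the bench midway between the lid's front face (x -80) and hinge (x +80); x points from front (tab) to back (hinge), y left, z up. Front ledge 45 high from x -125 to -80, other case walls 80 high, back at x +90. Open inside, with an empty cardboard core.
- narrow: The other label printer, the same in depth, height, tab and lid but only 115 wide; fixed. It is not to be opened. Origin and axes as for the wide one.
- wide_tab (a joint): Release tab of the wide printer, a rocker about the printer's y axis at x -83, z 62: 0 at rest, grows as its pad is pushed down, stop at 0.30 rad; springs back when let go. At mid-pad it starts to move at about 2 N, frees the lid at about 0.16 rad (4 mm down, 4 N), bottoms at 7 mm and 5 N.
- wide_tab_pad (a point): Middle of the upper face of the tab's ribbed pad (30 deep in x by 44 wide in y, 8 thick), 26 in front of the lid's front face and 66 above the bench at rest. Behind the pad a hook arm 24 wide stands up to 91 high, close to the lid's front.
- wide_lid (a joint): Lid of the wide printer: 0 shut (held by the tab's hook), about 0.6 rad where a spring pin leaves it after release, 1.80 rad fully open on its stop. Let go below about 1.37 rad it falls back to 0.6; beyond, it falls open by itself. About 0.12 kg, hinge nearly free.
- wide_lid_edge (a point): Middle of the lower front edge of the wide printer's lid, moving with it: 160 in front of the hinge axis and on the hinge's level when shut. The lid is a shell 160 long, 180 wide and 22 thick, open below, its front and side skirts 5 thick.
- wide_lid_hinge (a point): Middle of the wide lid's hinge axis, at x = +80, z = 80 of the printer, parallel to its y axis.
- narrow_lid (a joint): Lid of the narrow printer, 0 shut, grows as it opens.
- roll: Spare label roll standing on end, white paper, 54 across, 40 high, loose. Origin: centre of its underside.
- module: Small black electronic module lying flat, 60 by 36 by 16, loose. Origin: centre of its underside.
- bin: Small open blue parts bin, empty, 90 by 60 by 40, loose. Origin: centre of its underside.

How it is judged (in metres and radians):
On the way, in this order (a step that is already met when the one before it is completed fails the run):
1. the wide printer's release tab is pressed down (value of joint wide_tab above 0.1 rad).
2. its lid has sprung up (value of joint wide_lid above 0.3 rad), for 0.05 s.
At the end, for the whole second after the job is handed in: The wide printer's lid stands open beyond 1.65 rad (stop at 1.80) and at rest, its tab has sprung back (below 0.06 rad), the narrow printer's lid is shut (below 0.05 rad), and roll, module and bin are within 20 mm of where they were (value of joint wide_lid above 1.65 rad and velocity of joint wide_lid below 0.1 rad/s and value of joint wide_tab below 0.06 rad and value of joint narrow_lid below 0.05 rad and distance of each of roll, module, bin from where it was at the start of the episode below 0.02 m); the robot touches nothing.
It fails at once if the narrow printer's lid is opened (value of joint narrow_lid above 0.1 rad).
It fails at once if the roll, module or bin is shifted by more than 20 mm, or lifted (distance of any of roll, module, bin from where it was at the start of the episode above 0.02 m).
It also fails if it takes over 48 s, if anything falls off the work surface, if the arm or the gripper's body presses on something with over 40 N, if the wrist force passes 120 N, or if a joint passes its speed limit or range.

## Working session

There is one attempt and no reset: what is moved stays moved. The work goes in short steps, Python scripts to look and compute and a shell command to move; the robot and the scene stay as the last step left them, time stands still between calls to the robot, and variables do not carry over. Pictures are saved under pics/ and viewed, at most 10 in all, crops included, and the job is handed in when it is done.

```bash
mkdir -p pics
python3 - <<'E'
from rig import ctrl, optics
import cv2,pickle
d={}
for n in("side","top"):
    c=optics.capture(n); d[n]=c; cv2.imwrite(f"pics/{n}0.png",c["img"]); print(n,c["K"].tolist(),c["R"].round(3).tolist(),c["t"].round(1).tolist())
pickle.dump(d,open("d0.pkl","wb"))
s=ctrl.sense();print(s)
E
```

```text
side [[547.0068117438044, 0.0, 288.47272512700175], [0.0, 547.0068117438044, 206.6585331064192], [0.0, 0.0, 1.0]] [[-0.959, -0.285, -0.009], [-0.197, 0.686, -0.7], [0.206, -0.669, -0.714]] [497.0, 139.1, 1329.8]
top [[458.7993849903511, 0.0, 279.12528311721593], [0.0, 458.7993849903511, 205.9013230394246], [0.0, 0.0, 1.0]] [[0.015, -1.0, -0.027], [-0.985, -0.01, -0.171], [0.171, 0.029, -0.985]] [9.1, 542.8, 1002.9]
{'time_s': 0.1, 'joints': array([-1.40742829e+00,  3.13393790e-01,  1.49834929e+00, -6.10476253e-06,
        1.33099253e+00, -2.23420009e-01]), 'dq': array([ 1.52795378e-03, -5.23610191e-04, -2.73030276e-03,  6.15602006e-04,
       -4.08147892e-04, -9.70389034e-05]), 'tau': array([ 1.88350008e-03, -4.12904978e+01, -2.60141319e+01, -2.08482611e-04,
        3.05185684e-03, -1.68734334e-05]), 'eef_pos': array([ 197.97847285, -485.99849631,  230.79688177]), 'ee_rot': array([-5.71311588e-04,  9.81357289e-01,  1.92191429e-01,  1.41933914e-05]), 'force': array([0.79828936, 0.76148737, 0.31348411]), 'wrist_torque': array([-0.01566051, -0.04857602, -0.00280924]), 'grip_force': 0.0, 'grip_width': 0.999280029666641}
```

View pics/top0.png

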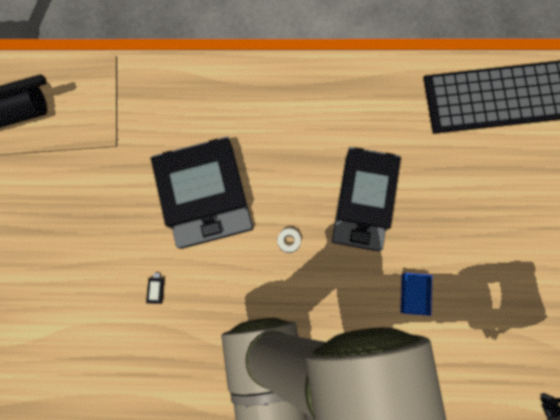

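View pics/side0.png

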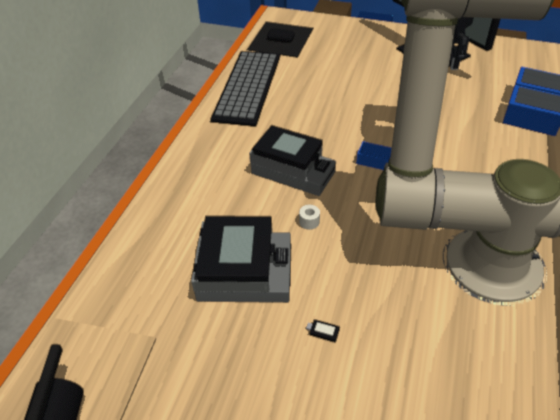

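The top view shows the wide printer on the left: lid corners near (152,156), (231,139), (247,206), (166,226), tab pad near (211,228). The narrow printer is at (370,195), the roll at (289,240), the module at (155,289) and the bin at (417,293). In the side view the wide printer is at (240,258), with its tab at (281,256).

```bash
cat > h.py <<'E'
import numpy as np,cv2
def ray(c,uv,z):
    K,R,t=c["K"],c["R"],c["t"]; C=-R.T@t
    d=R.T@np.linalg.inv(K)@np.array([uv[0],uv[1],1.]); return C+d*(z-C[2])/d[2]
def proj(c,X):
    p=c["K"]@(c["R"]@np.asarray(X,float)+c["t"]); return p[:2]/p[2]
E
python3 - <<'E'
import pickle; from h import *
d=pickle.load(open("d0.pkl","rb"))
for n,(x0,y0,x1,y1) in dict(top=(140,125,262,255),side=(185,205,300,310)).items():
    c=d[n]; im=c["img"][y0:y1,x0:x1]
    g=im.max(axis=2); m=(g<45).astype(np.uint8)*255
    m=cv2.morphologyEx(m,cv2.MORPH_CLOSE,np.ones((3,3)))
    cs,_=cv2.findContours(m,cv2.RETR_EXTERNAL,cv2.CHAIN_APPROX_NONE); k=max(cs,key=cv2.contourArea)
    mm=np.zeros_like(m); cv2.drawContours(mm,[k],-1,255,-1); mm=cv2.morphologyEx(mm,cv2.MORPH_OPEN,np.ones((25,25)) if 0 else cv2.getStructuringElement(cv2.MORPH_ELLIPSE,(27,27)))
    k=max(cv2.findContours(mm,cv2.RETR_EXTERNAL,cv2.CHAIN_APPROX_NONE)[0],key=cv2.contourArea)
    b=cv2.boxPoints(cv2.minAreaRect(k))+[x0,y0]
    print(n,b.round(1).tolist()); W=np.array([ray(c,p,102) for p in b]); print(W.round(0).tolist(), np.linalg.norm(W-np.roll(W,1,0),axis=1).round(0), W.mean(0))
    big=cv2.resize(im,None,fx=4,fy=4,interpolation=cv2.INTER_CUBIC); cv2.polylines(big,[((b-[x0,y0])*4+2).astype(int)],True,(0,0,255),1); cv2.imwrite(f"pics/{n}_c.png",big)
    print(big.shape)
a=cv2.imread("pics/top_c.png");s=cv2.imread("pics/side_c.png")
h=max(a.shape[0],s.shape[0]); o=np.zeros((h,a.shape[1]+s.shape[1],3),np.uint8);o[:a.shape[0],:a.shape[1]]=a;o[:s.shape[0],a.shape[1]:]=s
o=cv2.resize(o,None,fx=.8,fy=.8);print(o.shape);cv2.imwrite("pics/c1.png",o)
# hand-read corners -> frame
c=d["top"]
for uv,z in [((152,156),102),((231,139),102),((247,206),102),((166,226),102),((177,247),45),((253,229),45),((211,228),66),((289,240),40),((155,289),16)]: print(uv,ray(c,uv,z).round(0))
for uv,z in [((281,256),66),((310,215),40),((234,248),102)]: print('s',uv,ray(d["side"],uv,z).round(0))
E
```

```text
top [[149.6, 156.6], [228.9, 136.8], [246.9, 208.8], [167.6, 228.6]]
[[641.0, 304.0, 102.0], [689.0, 129.0, 102.0], [526.0, 84.0, 102.0], [481.0, 255.0, 102.0]] [168. 182. 168. 177.] [584.25527635 192.89127662 102.        ]
(520, 488, 3)
side [[197.0, 217.0], [271.0, 217.0], [271.0, 281.0], [197.0, 281.0]]
[[704.0, 140.0, 102.0], [534.0, 91.0, 102.0], [476.0, 271.0, 102.0], [629.0, 315.0, 102.0]] [191. 177. 189. 159.] [585.84243577 204.01735136 102.        ]
(420, 460, 3)
(416, 758, 3)
(152, 156) [643. 299. 102.]
(231, 139) [683. 124. 102.]
(247, 206) [532.  84. 102.]
(166, 226) [486. 259. 102.]
(177, 247) [446. 247.  45.]
(253, 229) [489.  75.  45.]
(211, 228) [488. 167.  66.]
(289, 240) [465.  -7.  40.]
(155, 289) [351. 300.  16.]
s (281, 256) [485. 171.  66.]
s (310, 215) [460.   1.  40.]
s (234, 248) [585. 206. 102.]
```

View pics/c1.png

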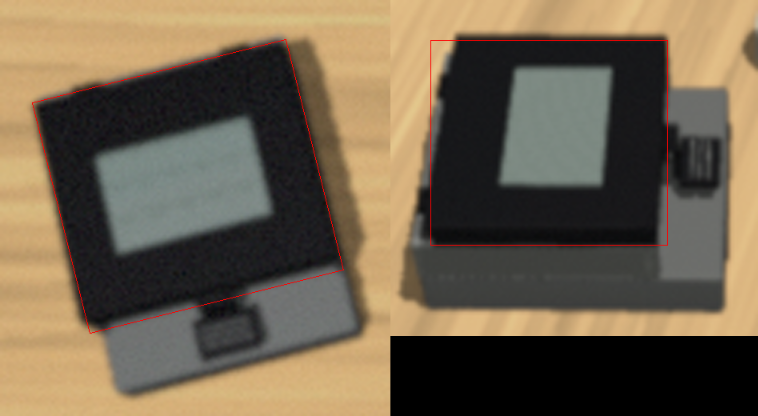

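The crop confirms the fitted lid and the pad in front of it. Estimates: printer yaw about 14°, origin about (588,193), pad about (485,167), with the tool needing a turn of about -8°. I'll close the gripper and travel high.

```bash
python3 -m handwheel '[[[1,0.35,0.8,0,-0.5],[1,0.35,0.8,0,-0.5],[1,0.35,0.8,0,0],[1,0.35,0.8,0,0],[1,0.35,0.8,0,0],[1,0.35,0.8,0,0],[1,0.35,0.8,0,0],[1,0.35,0.8,0,0],[1,0.35,0.8,0,0],[1,0.35,0.8,0,0]]]' 40; python3 -m handwheel '[[[1,0.35,0.8,0,0],[1,0.35,0.8,0,0],[1,0.35,0.8,0,0],[1,0.35,0.8,0,0],[1,0.3,0.8,0,0],[1,0.3,0.8,0,0],[1,0,0,0,0],[1,0,0,0,0]]]'
```

```text
time_s: 1.1
eef_pos: [373.3, -84.4, 231.3]
ee_rot: [0.0, 0.992, 0.123, 0.0]
force: [1.2, -0.3, 0.7]
grip_width: 0.002
grip_force: 0.0
time_s: 1.9
eef_pos: [472.7, 154.1, 230.7]
ee_rot: [0.0, 0.992, 0.124, -0.001]
force: [0.3, -0.1, 0.5]
grip_width: -0.0
grip_force: 0.0
```

```bash
python3 -m handwheel '[[[1,0.18,0.24,-0.6,0],[1,0,0,-0.6,0],[1,0,0,-0.6,0],[1,0,0,-0.6,0],[1,0,0,-0.3,0],[1,0,0,0,0],[1,0,0,0,0]]]'
cat > look.py <<'E'
import sys,cv2,numpy as np; from rig import optics
n=sys.argv[1]; o=[]
for v,(a,b,c,d) in dict(top=(130,90,290,260),side=(170,130,330,300)).items():
    im=optics.capture(v)["img"][b:d,a:c]; o.append(cv2.resize(im,None,fx=2.5,fy=2.5,interpolation=cv2.INTER_CUBIC))
cv2.imwrite(f"pics/{n}.png",np.hstack(o))
E
python3 look.py c2
```

```text
time_s: 2.6
eef_pos: [482.3, 164.9, 97.1]
ee_rot: [0.0, 0.992, 0.123, 0.0]
force: [-0.3, -0.6, 1.0]
grip_width: -0.002
grip_force: 0.0
```

View pics/c2.png

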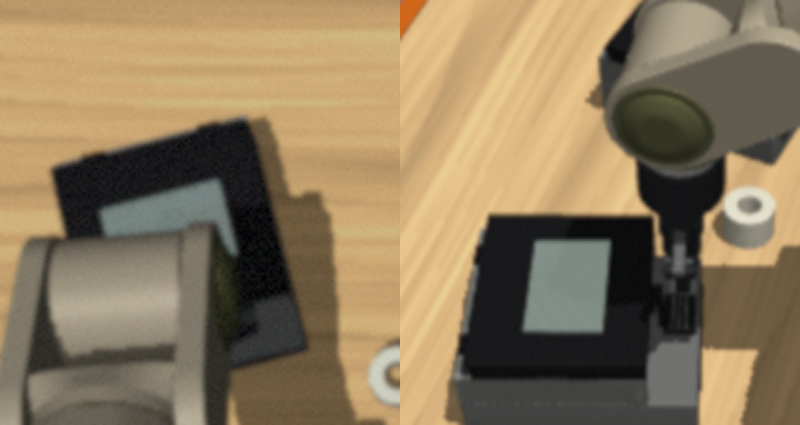

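The fingertips (side view, crop 680,245) are straight above the ribbed pad (680,310). Pressing down now.

```bash
python3 -m handwheel '[[[1,0,0,-0.25,0],[1,0,0,-0.2,0],[1,0,0,-0.1,0],[1,0,0,-0.06,0],[1,0,0,-0.06,0],[1,0,0,-0.06,0],[1,0,0,0,0]]]'
```

```text
time_s: 3.4
eef_pos: [481.6, 165.8, 59.8]
ee_rot: [0.0, 0.992, 0.123, -0.001]
force: [-5.6, -1.4, 3.9]
grip_width: 0.002
grip_force: 3.2
```

```bash
python3 look.py c3
```

```text
(no output)
```

View pics/c3.png

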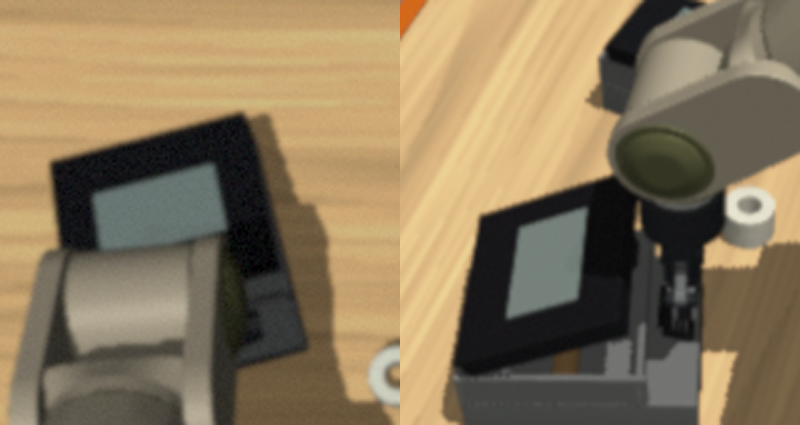

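The lid has sprung up and is touching or near the gripper body (crop 630,200). Backing off forward and up to below-edge height.

```bash
python3 -m handwheel '[[[1,-0.15,-0.04,0.1,0],[1,-0.2,-0.05,0.2,0],[1,-0.3,-0.08,0.3,0],[1,-0.2,-0.05,0.4,0],[1,0,0,0.4,0],[1,0,0,0.3,0],[1,0,0,0,0],[1,0,0,0,0]]]'; python3 look.py c4
```

```text
time_s: 4.3
eef_pos: [439.3, 154.8, 144.5]
ee_rot: [-0.0, 0.992, 0.123, 0.0]
force: [0.1, -0.3, 0.3]
grip_width: -0.003
grip_force: 0.0
```

View pics/c4.png

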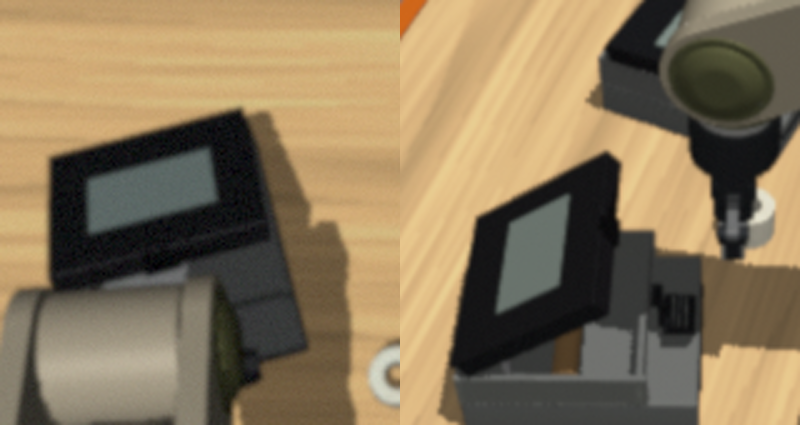

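Lid rests at about 0.6 rad, and the tip (crop 735,255) is in front of and below its edge. I'll advance, then follow the edge's arc.

```bash
python3 -m handwheel '[[[1,0.4,0.1,0,0],[1,0.4,0.1,0,0],[1,0.4,0.1,0,0],[1,0.4,0.1,0,0],[1,0.1,0.03,0,0],[1,0.1,0.03,0.1,0],[1,0.1,0.03,0.13,0],[1,0.1,0.03,0.13,0],[1,0,0,0,0]]]'; python3 -m handwheel '[[[1,0.1,0.03,0.12,0],[1,0.11,0.03,0.12,0],[1,0.12,0.03,0.11,0],[1,0.12,0.03,0.11,0],[1,0.13,0.03,0.1,0],[1,0.13,0.03,0.1,0],[1,0,0,0,0]]]'; python3 look.py c5
```

```text
time_s: 5.3
eef_pos: [540.0, 181.0, 163.5]
ee_rot: [-0.0, 0.992, 0.123, 0.001]
force: [-0.9, -0.2, -0.1]
grip_width: -0.001
grip_force: 0.4
time_s: 6.0
eef_pos: [576.0, 189.9, 196.4]
ee_rot: [-0.0, 0.992, 0.123, 0.001]
force: [-0.0, 0.5, 0.2]
grip_width: -0.001
grip_force: 0.1
```

View pics/c5.png

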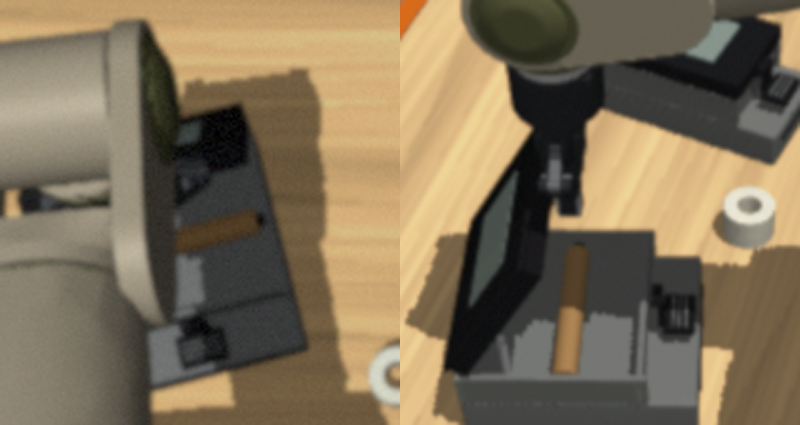

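The lid follows the finger and stands at about 1.0 rad. Continuing past the tipping point.

```bash
python3 -m handwheel '[[[1,0.13,0.035,0.08,0],[1,0.13,0.035,0.08,0],[1,0.14,0.035,0.08,0],[1,0.14,0.035,0.06,0],[1,0.15,0.035,0.06,0],[1,0.15,0.035,0.04,0],[1,0.15,0.035,0.02,0],[1,0.15,0.035,0,0],[1,0.15,0.035,0,0],[1,0.15,0.035,0,0]]]'; python3 -m handwheel '[[[1,0.1,0.025,0,0],[1,0.1,0.025,0,0],[1,0,0,0,0],[1,0,0,0,0],[1,-0.3,-0.075,0,0],[1,-0.5,-0.12,0,0],[1,-0.5,-0.12,0,0],[1,-0.5,-0.12,0,0],[1,-0.5,-0.12,0,0],[1,0,0,0,0]]]'; python3 look.py c6
```

```text
time_s: 7.1
eef_pos: [647.5, 207.4, 216.9]
ee_rot: [-0.0, 0.992, 0.123, 0.0]
force: [-0.6, -0.2, -0.3]
grip_width: -0.002
grip_force: 0.0
time_s: 8.1
eef_pos: [539.8, 181.8, 217.6]
ee_rot: [-0.0, 0.992, 0.123, -0.0]
force: [-0.4, 0.4, -0.4]
grip_width: 0.002
grip_force: 0.0
```

View pics/c6.png

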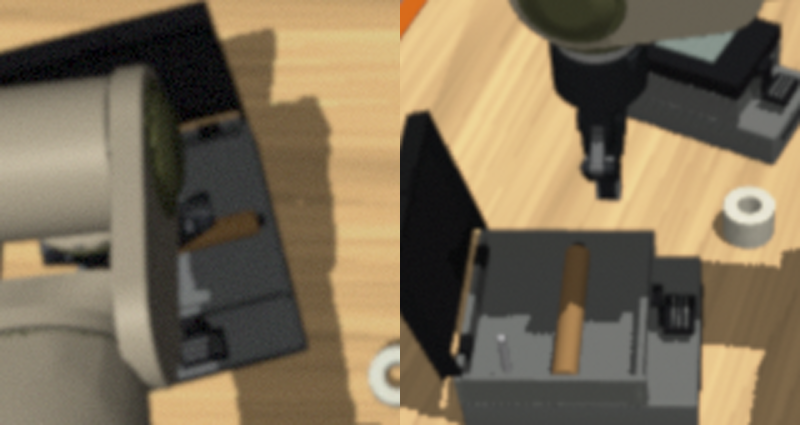

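The lid (crop 440,240 in side view) now leans back past vertical on its stop. The tool is clear, and the tab is back up. I'll let it settle and then hand in.

```bash
python3 -m handwheel '[[[1,0,0,0.3,0],[1,0,0,0,0],[1,0,0,0,0],[1,0,0,0,0],[1,0,0,0,0],[1,0,0,0,0],[1,0,0,0,0],[1,0,0,0,0],[1,0,0,0,0],[1,0,0,0,0]]]'; python3 -c "
from rig import ctrl; print(ctrl.finish_job())"
```

```text
time_s: 9.2
eef_pos: [542.0, 182.1, 231.8]
ee_rot: [0.0, 0.992, 0.123, 0.0]
force: [-0.3, -0.5, 0.9]
grip_width: -0.003
grip_force: 0.0
the job is handed in; nothing more can be done
None
```

The wide printer's lid is open and resting back on its stop, with its tab sprung back; the narrow printer and the things on the bench were not touched, and the job was handed in at about 9 s (no verdict came back).

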